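# Uncap the tall spray can and park its cap in the dish

### The arm

A 7-joint arm with a two-finger parallel gripper is mounted at the origin on a cart in front of the work surface, level with it; the furniture and walls round the work are solid. World frame = base frame: x ahead of the robot, y to its left, z up, the work surface at z = 0. Lengths are in m, angles in rad, forces in N, time in s.
With the tool pointing down it reaches from about 0.4 to 0.9 m from the base axis. Payload 5.5 kg.
Tool frame: the origin (TCP) lies on the mounting face of the last link; the fingertips stand 178 mm ahead of it and the grasp point (between the pads) lies 159 mm ahead of it; z points along the fingers, y is the line along which they close (so a half turn about z gives the same grasp; the last joint's range is limited). The gripper opens to 92 mm and grips with 3 to 60 N. Pads are 19 mm wide; open, the fingers measure 130 mm over their backs; the gripper's body (75 mm by 190 mm) begins 47 mm behind the grasp point.
Start: joints at [1.588, 0.501, -0.427, 1.55, 0.221, 1.138, -0.21], TCP at [0.158, -0.63, 0.405] pointing down, gripper open.
Joint ranges: [-2.88, 2.88], [-0.31, 2.03], [-1.54, 1.56], [0.2, 2.42], [-1.41, 4.55], [0.19, 2.02], [-2.57, 2.57]. Speed limits (rad/s): [2.57, 2.57, 3.14, 3.14, 3.14, 3.14, 3.14].

### API

Orientations are given as a unit quaternion [w, x, y, z].
In Python, from bench import arm, grab_frame, order gives the robot as it stands.
- The arm moves only by the shell command python3 -m jog 'ROWS' [FORCE]. ROWS is JSON, a list of rows, each an object of numbers: "dx", "dy", "dz": the shift along the tool's x, y, z in mm; "rx", "ry", "rz": the turn, a rotation vector about the tool's x, y, z in rad; "fingers": the opening, from 0 (shut) to 1 (fully open). In form: [{"dx": .., "dy": .., "dz": .., "rx": .., "ry": .., "rz": .., "fingers": ..}, ...]. A call has 1 to 8 rows; each row shifts and turns the commanded pose from where the row before left it, along the tool's axes as they then stand; what a row does not reach is not made up. A row lasts 1/12 s, in which the tool goes at most 41.7 mm and 7.16 degrees, less where a joint would pass 70% of its speed; a pose out of reach is approached as far as the arm can. A call is refused whole if a number of a shift passes 41.7 or a number of a turn 0.125, either way. A call with a gripper value outside its range is refused whole. The fingers move at their own pace and stop on an object; FORCE is the grip in N (left out, the last holds). Time passes only in rows, so rows that do not move let the fingers close. It gives the time, the measured TCP pose, the force, the opening and the grip force at its end, in the units of the state.
- arm.read_state(): the state, without advancing time (a new reading comes with each control period).
- grab_frame(name): name is "scene" or "top"; returns a dict with "color" (400x640x3 uint8, red, green, blue), "depth" (400x640 float32, m along the optical axis (not along the pixel's ray), 0 where there is no reading), "fx", "fy", "cx", "cy" (pixels), "R" (3x3) and "t" (3): a world point X has camera coordinates R X + t. Camera axes: x right, y down, z forward; pixel columns grow to the right and rows downward; lengths in m; the calibration is good to about 2 mm. A picture is of the moment at which its call begins.
- order.job_done(): hands the job in; it is judged then, once.
The state is a dict: "t": time; "qpos": joint angles; "qd": joint speeds; "joint_torque": joint torques, N m; "position": TCP position; "tool_rot": TCP orientation; "force": force on the tool from outside, world axes, zero at the start; "torque": the same for the moment, N m; "grip_width": finger opening in m; "grasp_force": force on a finger pad.
Only numpy, scipy, OpenCV 4.12 (cv2) and the standard library are available. Lean on these libraries where they do the work, as an engineer would, in place of code of your own. Each camera call takes 0.05 s, during which the arm holds its last target. There are 200 camera calls.

### The job

The taller of the two capped aerosol cans is needed next: lift its black cap straight off and set the cap down, open end downward, in the round well of the wooden cap dish; set it down rather than drop it. Leave both cans standing where they are and the shorter can's cap on.

Things in the scene. Friction and masses are not known exactly. Their poses are not given: they have to be found in the camera images.
- cap_tall_center (a point): Centre (half-way up) of the taller can's upright black cap: round, 44 mm across, 60 mm high, wall 3 mm, open below, about 30 g; grip its sides in the upper half. It is loose: its edge rests on the can's flat shoulder, 2 mm of play round the collar. Collar and spray button stand 30 mm up inside, so it must rise more than that. z up out of the closed end; x, y arbitrary.
- can_tall: The taller loose aerosol can, aluminium with a blank paper label, 52 mm across and 140 mm high to its flat shoulder (200 mm with the cap on), about 280 g. Origin at the centre of its underside, z up.
- cap_short_center (a point): Centre (half-way up) of the identical black cap on the shorter can, which is alike but 90 mm high to the shoulder (150 mm with the cap on). Its cap, 44 mm across and 60 mm high, and the can stay as they are. z up.
- dish_well (a point): Centre of the well's floor in the cap dish: a round wooden dish fixed to the worktop, 92 mm across and 12 mm high, with a flat round well 66 mm across and 8 mm deep; this point lies 4 mm above the worktop and 8 mm below the rim. z up. A cap standing in the well has its centre 30 mm above this point.
Things that resemble listed ones, but are neither listed nor needed, are in the scene too. Several things look just like the part that bears dish_well: the one meant starts farthest from the robot's base.

How it is judged:
On the way:
1. the taller can's cap is lifted clear of the can, which stays standing (z of cap_tall_center in the frame of can_tall above 0.2 m and angle between can_tall's own z axis and vertical below 0.17 rad), for 0.1 s.
At the end, for the whole second after the job is handed in: The taller can's cap stands open end down on the floor (to 6 mm) of the dish's well, within 14 mm of its centre and 10 degrees of upright. The taller can stands upright within 40 mm of its start; the shorter can's cap is on it, upright, within 30 mm of its start (horizontal distance between cap_tall_center and dish_well below 0.014 m and z of cap_tall_center in the frame of dish_well between 0.024 and 0.036 m and angle between each of cap_tall_center, can_tall, cap_short_center's own z axis and vertical below 0.17 rad and distance of can_tall from where it was at the start of the episode below 0.04 m and distance of cap_short_center from where it was at the start of the episode below 0.03 m); the robot touches nothing.
It fails at once if the cap is let go more than 25 mm above its resting height in the dish (contact force between the fingers and cap_tall below 0.02 N and horizontal distance between cap_tall_center and can_tall above 0.05 m and z of cap_tall_center in the frame of dish_well above 0.055 m).
It fails at once if the taller can is knocked over (angle between can_tall's own z axis and vertical above 0.5 rad).
It fails at once if the shorter can's cap is taken off or knocked away (distance of cap_short_center from where it was at the start of the episode above 0.04 m).
It also fails if it takes over 42 s, if anything falls off the work surface, if the arm or the gripper's body presses on something with over 40 N, if the wrist force passes 120 N, or if a joint passes its speed limit or range.

## Working session

There is one attempt and no reset: what is moved stays moved. The work goes in short steps, Python scripts to look and compute and a shell command to move; the robot and the scene stay as the last step left them, time stands still between calls to the robot, and variables do not carry over. Pictures are saved under pics/ and viewed, at most 10 in all, crops included, and the job is handed in when it is done.

```bash
mkdir -p pics
python3 - <<'E'
from bench import arm, grab_frame
import cv2,numpy as np
for n in("scene","top"):
    f=grab_frame(n); cv2.imwrite(f"pics/{n}0.png",f["color"][...,::-1]); np.savez(f"{n}0.npz",**f)
s=arm.read_state(); print(s["t"],s["position"],s["tool_rot"],s["grip_width"])
E
```

```text
0.1 [ 0.15802399 -0.63017492  0.40378264] [-8.60459174e-04  9.92454833e-01  1.22607732e-01 -9.21003097e-05] 0.09194472824134972
```

View pics/scene0.png

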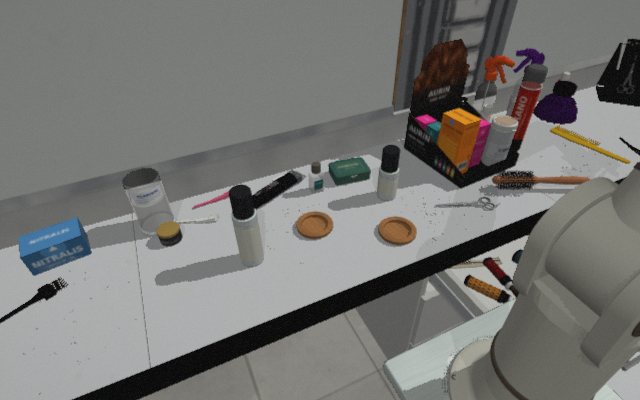

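View pics/top0.png

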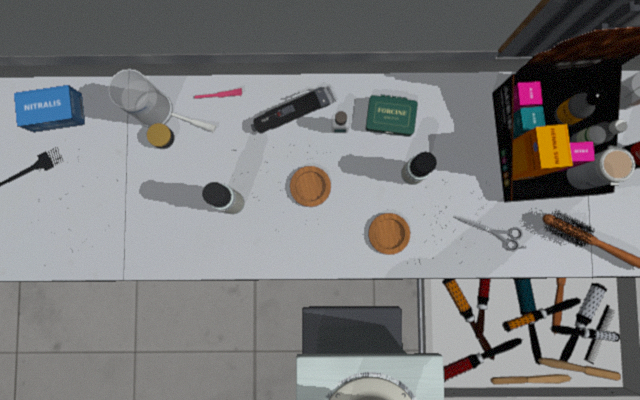

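The scene picture shows two black-capped cans, at (242,195) and (389,158), and two dishes, at (314,225) and (397,230). In the top picture the caps are at (217,195) and (424,163), and the dishes at (310,186) and (389,233). Next I'll measure heights and positions.

```bash
cat > h.py <<'E'
import numpy as np,cv2
def cloud(f):
    d=f["depth"]; v,u=np.mgrid[:400,:640]
    C=np.stack([(u-f["cx"])/f["fx"]*d,(v-f["cy"])/f["fy"]*d,d],-1)
    X=(C-f["t"])@f["R"]; X[d==0]=np.nan; return X
def circ(P):
    (x,y),r=cv2.minEnclosingCircle(P[:,:2].astype(np.float32)); return np.round([x,y,r],4)
E
python3 - <<'E'
from h import *
T=dict(np.load("top0.npz")); S=dict(np.load("scene0.npz"))
for n,f in(("top",T),("scene",S)):
    X=cloud(f); print(n,"cam",-f["R"].T@f["t"])
    for (u,v) in ([(217,195),(424,163)] if n=="top" else [(242,195),(389,158)]):
        w=X[v-40:v+40,u-30:u+30].reshape(-1,3); w=w[(w[:,2]>.06)&(w[:,2]<.3)]
        z=np.nanpercentile(w[:,2],98); top=w[w[:,2]>z-.006]
        print("can",u,v,"ztop",z,len(top),circ(top),np.median(top,0))
    for (u,v) in ([(310,186),(389,233)] if n=="top" else [(314,225),(397,230)]):
        w=X[v-28:v+28,u-28:u+28]; c=f["color"][v-28:v+28,u-28:u+28].astype(int)
        m=(c[...,0]-c[...,2]>40)&np.isfinite(w[...,2]); p=w[m]
        print("dish",u,v,circ(p),"bbox mid",(np.percentile(p,1,0)+np.percentile(p,99,0))/2,"dist",np.hypot(*circ(p)[:2]),np.percentile(p[:,2],[5,95]))
# obstacles over 0.12 high
X=cloud(T);m=X[...,2]>.12
for lo in range(0,640,80):
    q=X[:,lo:lo+80][m[:,lo:lo+80]]; q=q[(q[:,0]>.3)&(q[:,0]<.9)]
    if len(q):print(lo,q.min(0),q.max(0))
f=S;a=cv2.resize(f["color"][175:280,220:280],None,fx=4,fy=4);b=cv2.resize(f["color"][135:240,365:425],None,fx=4,fy=4)
cv2.imwrite("pics/crop.png",np.hstack([a,b])[...,::-1])
E
```

```text
top cam [0.38533389 0.09550698 1.09909693]
can 217 195 ztop 0.20151878452840352 396 [0.4857 0.2965 0.0218] [0.48545825 0.29643166 0.1987449 ]
can 424 163 ztop 0.1517163017540533 344 [ 0.5478 -0.1019  0.0217] [ 0.54773254 -0.10174824  0.14863823]
dish 310 186 [0.522  0.1254 0.0463] bbox mid [0.52037628 0.12478804 0.00670796] dist 0.5368511525553429 [0.00016318 0.01299664]
dish 389 233 [ 0.4145 -0.0474  0.0453] bbox mid [ 0.41512487 -0.04734899  0.00688074] dist 0.417201402202821 [0.00010839 0.01342273]
scene cam [-0.11793875  0.39668357  0.65562518]
can 242 195 ztop 0.20013437330950598 248 [0.4818 0.2999 0.0218] [0.47958284 0.30004222 0.19899575]
can 389 158 ztop 0.14976235173104382 147 [ 0.5451 -0.0998  0.0222] [ 0.54313548 -0.09833405  0.14862659]
dish 314 225 [0.5243 0.1262 0.0531] bbox mid [0.51770017 0.12747474 0.00716605] dist 0.5392744477536461 [0.00200511 0.01253537]
dish 397 230 [ 0.4179 -0.0453  0.0518] bbox mid [ 0.41181154 -0.04399193  0.00694727] dist 0.42034807005623326 [0.00180081 0.01249671]
0 [0.76707284 0.47684147 0.12009398] [0.77778294 0.75304669 0.35986404]
80 [0.65867962 0.35235235 0.12007465] [0.77773562 0.59071047 0.35670757]
160 [0.45959541 0.22630638 0.12003781] [0.77814236 0.42627709 0.35258064]
240 [0.76738628 0.09977687 0.12000037] [0.77791804 0.26289995 0.34938794]
320 [ 0.76809659 -0.06015082  0.12005996] [0.77785068 0.09988814 0.3486789 ]
400 [ 0.52608281 -0.22162961  0.12006766] [ 0.77823605 -0.02932094  0.3429417 ]
480 [ 0.5296386  -0.38106974  0.12002633] [ 0.77742528 -0.15681095  0.3506933 ]
560 [ 0.50375463 -0.51914708  0.12005626] [ 0.77063006 -0.27703588  0.37257196]
```

View pics/crop.png

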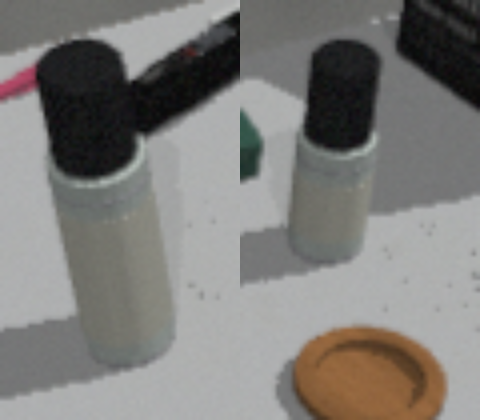

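Left is the taller can (top at 0.200 m, at about (0.484, 0.298)); right is the shorter (0.150 m). Of the two dishes, the one at (0.521, 0.126), 0.537 m from the base, is farther than the other (0.417 m), so it is the target. First I'll raise the arm and turn the tool so that its x lies along world y.

```bash
python3 -m jog '[{"dz":-20,"rz":-0.12},{"dz":-20,"rz":-0.12},{"dz":-20,"rz":-0.12},{"rz":-0.12},{"rz":-0.12},{"rz":-0.12},{"rz":-0.12},{"rz":-0.12}]'; python3 -m jog '[{"rz":-0.12},{"rz":-0.12},{"rz":-0.12},{}]'; python3 -c "
from bench import arm;s=arm.read_state();print(s['qpos'])"
```

```text
[ 1.58820233  0.50175607 -0.42679134  1.55133703  0.22083318  1.13828799
 -0.21030628]schema error: expected keys dx, dy, dz, rx, ry, rz, fingers
schema error: expected keys dx, dy, dz, rx, ry, rz, fingers
```

```bash
python3 -m jog '[{"dx":0,"dy":0,"dz":-20,"rx":0,"ry":0,"rz":-0.12,"fingers":1},{"dx":0,"dy":0,"dz":-20,"rx":0,"ry":0,"rz":-0.12,"fingers":1},{"dx":0,"dy":0,"dz":-20,"rx":0,"ry":0,"rz":-0.12,"fingers":1},{"dx":0,"dy":0,"dz":0,"rx":0,"ry":0,"rz":-0.12,"fingers":1},{"dx":0,"dy":0,"dz":0,"rx":0,"ry":0,"rz":-0.12,"fingers":1},{"dx":0,"dy":0,"dz":0,"rx":0,"ry":0,"rz":-0.12,"fingers":1},{"dx":0,"dy":0,"dz":0,"rx":0,"ry":0,"rz":-0.12,"fingers":1},{"dx":0,"dy":0,"dz":0,"rx":0,"ry":0,"rz":-0.12,"fingers":1}]'; python3 -m jog '[{"dx":0,"dy":0,"dz":0,"rx":0,"ry":0,"rz":-0.12,"fingers":1},{"dx":0,"dy":0,"dz":0,"rx":0,"ry":0,"rz":-0.12,"fingers":1},{"dx":0,"dy":0,"dz":0,"rx":0,"ry":0,"rz":-0.12,"fingers":1},{"dx":0,"dy":0,"dz":0,"rx":0,"ry":0,"rz":0,"fingers":1}]'; python3 -c "
from bench import arm;s=arm.read_state();print(s['qpos'])"
```

```text
t: 0.77
position: [0.158, -0.6303, 0.4642]
tool_rot: [-0.0, 0.822, 0.569, 0.0]
force: [-0.3, -0.5, -0.4]
grip_width: 0.0916
grasp_force: 0.0
t: 1.1
position: [0.1579, -0.6304, 0.464]
tool_rot: [-0.0, 0.707, 0.707, 0.0]
force: [0.1, 0.8, -0.1]
grip_width: 0.0918
grasp_force: 0.0
[ 1.77127198  0.50955449 -0.70674665  1.47499438  0.33618597  1.28210019
  1.03023509]
```

```bash
python3 -m jog '[{"dx":27,"dy":15,"dz":0,"rx":0,"ry":0,"rz":0,"fingers":1},{"dx":27,"dy":15,"dz":0,"rx":0,"ry":0,"rz":0,"fingers":1},{"dx":27,"dy":15,"dz":0,"rx":0,"ry":0,"rz":0,"fingers":1},{"dx":27,"dy":15,"dz":0,"rx":0,"ry":0,"rz":0,"fingers":1},{"dx":27,"dy":15,"dz":0,"rx":0,"ry":0,"rz":0,"fingers":1},{"dx":27,"dy":15,"dz":0,"rx":0,"ry":0,"rz":0,"fingers":1},{"dx":27,"dy":15,"dz":0,"rx":0,"ry":0,"rz":0,"fingers":1},{"dx":27,"dy":15,"dz":0,"rx":0,"ry":0,"rz":0,"fingers":1}]'; python3 -c "
from bench import arm;s=arm.read_state();print(s['qpos'])"
```

```text
t: 1.77
position: [0.2797, -0.4135, 0.4646]
tool_rot: [-0.0, 0.71, 0.704, -0.0]
force: [0.5, -0.2, 0.2]
grip_width: 0.0915
grasp_force: 0.0
[ 1.66399994  0.22063601 -0.84609811  1.83936733  0.17970528  1.16078273
  0.74835546]
```

```bash
python3 -m jog '[{"dx":27,"dy":15,"dz":0,"rx":0,"ry":0,"rz":0,"fingers":1},{"dx":27,"dy":15,"dz":0,"rx":0,"ry":0,"rz":0,"fingers":1},{"dx":27,"dy":15,"dz":0,"rx":0,"ry":0,"rz":0,"fingers":1},{"dx":27,"dy":15,"dz":0,"rx":0,"ry":0,"rz":0,"fingers":1},{"dx":27,"dy":15,"dz":0,"rx":0,"ry":0,"rz":0,"fingers":1},{"dx":27,"dy":15,"dz":0,"rx":0,"ry":0,"rz":0,"fingers":1},{"dx":27,"dy":15,"dz":0,"rx":0,"ry":0,"rz":0,"fingers":1},{"dx":27,"dy":15,"dz":0,"rx":0,"ry":0,"rz":0,"fingers":1}]'; python3 -c "
from bench import arm;s=arm.read_state();print(s['qpos'])"
```

```text
t: 2.43
position: [0.4006, -0.1981, 0.4648]
tool_rot: [0.0, 0.71, 0.704, -0.0]
force: [-0.1, 0.0, 0.1]
grip_width: 0.0919
grasp_force: 0.0
[ 1.37783375  0.11493629 -1.0335323   1.94630048  0.10949036  1.13834978
  0.29169247]
```

```bash
python3 -m jog '[{"dx":31,"dy":5,"dz":0,"rx":0,"ry":0,"rz":0,"fingers":1},{"dx":31,"dy":5,"dz":0,"rx":0,"ry":0,"rz":0,"fingers":1},{"dx":31,"dy":5,"dz":0,"rx":0,"ry":0,"rz":0,"fingers":1},{"dx":31,"dy":5,"dz":0,"rx":0,"ry":0,"rz":0,"fingers":1},{"dx":31,"dy":5,"dz":0,"rx":0,"ry":0,"rz":0,"fingers":1},{"dx":31,"dy":5,"dz":0,"rx":0,"ry":0,"rz":0,"fingers":1},{"dx":31,"dy":5,"dz":0,"rx":0,"ry":0,"rz":0,"fingers":1},{"dx":31,"dy":5,"dz":0,"rx":0,"ry":0,"rz":0,"fingers":1}]'; python3 -c "
from bench import arm;s=arm.read_state();print(s['qpos'])"
```

```text
t: 3.1
position: [0.4414, 0.0496, 0.4648]
tool_rot: [0.001, 0.711, 0.704, -0.0]
force: [0.6, -0.5, -0.4]
grip_width: 0.092
grasp_force: 0.0
[ 0.97732062  0.15260008 -1.23164259  1.94943     0.15933853  1.14562876
 -0.32667839]
```

```bash
python3 -m jog '[{"dx":35,"dy":6,"dz":0,"rx":0,"ry":0,"rz":0,"fingers":1},{"dx":35,"dy":6,"dz":0,"rx":0,"ry":0,"rz":0,"fingers":1},{"dx":35,"dy":6,"dz":0,"rx":0,"ry":0,"rz":0,"fingers":1},{"dx":35,"dy":6,"dz":0,"rx":0,"ry":0,"rz":0,"fingers":1},{"dx":35,"dy":6,"dz":0,"rx":0,"ry":0,"rz":0,"fingers":1},{"dx":35,"dy":6,"dz":0,"rx":0,"ry":0,"rz":0,"fingers":1},{"dx":35,"dy":6,"dz":0,"rx":0,"ry":0,"rz":0,"fingers":1},{"dx":0,"dy":0,"dz":0,"rx":0,"ry":0,"rz":0,"fingers":1}]'
python3 - <<'E'
from bench import arm,grab_frame
import cv2,numpy as np
s=arm.read_state();print(s['qpos'],s['position'],s['tool_rot'])
a=[grab_frame(n)["color"] for n in("scene","top")]
cv2.imwrite("pics/at.png",np.vstack([a[0][80:380,140:540],a[1][80:380,140:540]])[...,::-1])
E
```

```text
t: 3.77
position: [0.4825, 0.3008, 0.4649]
tool_rot: [-0.003, 0.707, 0.708, 0.002]
force: [-1.1, 0.2, 0.9]
grip_width: 0.092
grasp_force: 0.0
[ 0.21976184  0.47519429 -1.10334907  1.67676905  0.43756913  1.26250677
 -0.97270276] [0.48246665 0.30080021 0.46488677] [-0.00264498  0.70664073  0.70756522  0.00182892]
```

View pics/at.png

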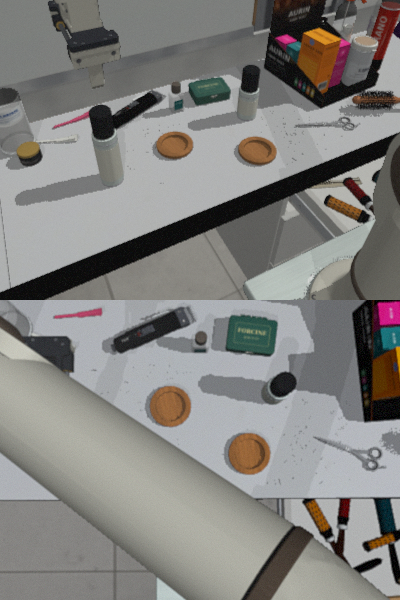

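The scene crop shows the gripper at (92,60) directly above the tall can's cap at (103,120), clear of it. I'll descend so that the pads meet the upper half of the cap (TCP z about 0.345).

```bash
python3 -m jog '[{"dx":-2.5,"dy":1.5,"dz":20,"rx":0,"ry":0,"rz":0,"fingers":1},{"dx":0,"dy":0,"dz":20,"rx":0,"ry":0,"rz":0,"fingers":1},{"dx":0,"dy":0,"dz":20,"rx":0,"ry":0,"rz":0,"fingers":1},{"dx":0,"dy":0,"dz":20,"rx":0,"ry":0,"rz":0,"fingers":1},{"dx":0,"dy":0,"dz":0,"rx":0,"ry":0,"rz":0,"fingers":1}]'; python3 -m jog '[{"dx":0,"dy":0,"dz":15,"rx":0,"ry":0,"rz":0,"fingers":1},{"dx":0,"dy":0,"dz":15,"rx":0,"ry":0,"rz":0,"fingers":1},{"dx":0,"dy":0,"dz":10,"rx":0,"ry":0,"rz":0,"fingers":1},{"dx":0,"dy":0,"dz":0,"rx":0,"ry":0,"rz":0,"fingers":1}]'
python3 - <<'E'
from bench import arm,grab_frame
import cv2,numpy as np
s=arm.read_state();print(s['position'],s['tool_rot'])
a=grab_frame("scene")["color"]
cv2.imwrite("pics/down.png",cv2.resize(a[90:290,170:310],None,fx=3,fy=3)[...,::-1])
E
```

```text
t: 4.28
position: [0.4861, 0.2867, 0.3809]
tool_rot: [-0.0, 0.711, 0.703, -0.004]
force: [0.3, 0.4, 0.0]
grip_width: 0.0919
grasp_force: 0.0
t: 4.62
position: [0.4859, 0.2893, 0.3425]
tool_rot: [-0.0, 0.709, 0.705, -0.002]
force: [-0.6, -1.1, -0.1]
grip_width: 0.0919
grasp_force: 0.0
[0.48592755 0.28929765 0.3425314 ] [-2.58923694e-04  7.09204281e-01  7.05001128e-01 -1.62174622e-03]
```

View pics/down.png

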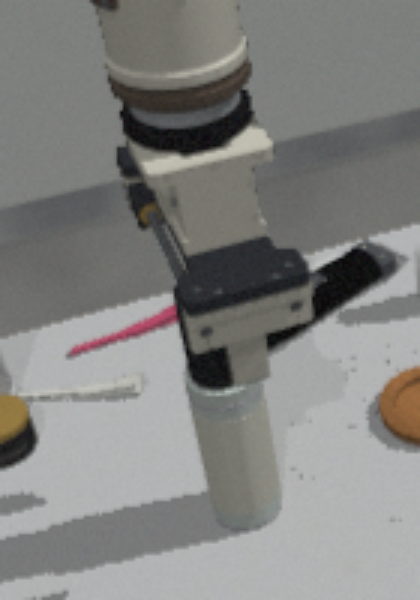

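The picture shows the fingers straddling the cap, with the finger about 9 mm to the right (−y) of the cap axis. I'll shift +9 mm in y and recheck before closing.

```bash
python3 -m jog '[{"dx":4.5,"dy":-1,"dz":0,"rx":0,"ry":0,"rz":0,"fingers":1},{"dx":4.5,"dy":-1,"dz":0,"rx":0,"ry":0,"rz":0,"fingers":1},{"dx":0,"dy":0,"dz":0,"rx":0,"ry":0,"rz":0,"fingers":1},{"dx":0,"dy":0,"dz":0,"rx":0,"ry":0,"rz":0,"fingers":1}]'
```

```text
t: 5.0
position: [0.4841, 0.3004, 0.3454]
tool_rot: [0.0, 0.708, 0.706, 0.001]
force: [-0.3, 0.1, -0.3]
grip_width: 0.0917
grasp_force: 0.0
```

```bash
python3 -m jog '[{"dx":-2,"dy":0,"dz":0,"rx":0,"ry":0,"rz":0,"fingers":0.6},{"dx":0,"dy":0,"dz":0,"rx":0,"ry":0,"rz":0,"fingers":0.55},{"dx":0,"dy":0,"dz":0,"rx":0,"ry":0,"rz":0,"fingers":0.5},{"dx":0,"dy":0,"dz":0,"rx":0,"ry":0,"rz":0,"fingers":0.45},{"dx":0,"dy":0,"dz":0,"rx":0,"ry":0,"rz":0,"fingers":0.4},{"dx":0,"dy":0,"dz":0,"rx":0,"ry":0,"rz":0,"fingers":0.3},{"dx":0,"dy":0,"dz":0,"rx":0,"ry":0,"rz":0,"fingers":0.3},{"dx":0,"dy":0,"dz":0,"rx":0,"ry":0,"rz":0,"fingers":0.3}]' 15;  python3 -m jog '[{"dx":0,"dy":0,"dz":0,"rx":0,"ry":0,"rz":0,"fingers":0.3},{"dx":0,"dy":0,"dz":0,"rx":0,"ry":0,"rz":0,"fingers":0.3},{"dx":0,"dy":0,"dz":0,"rx":0,"ry":0,"rz":0,"fingers":0.3},{"dx":0,"dy":0,"dz":0,"rx":0,"ry":0,"rz":0,"fingers":0.3}]' 15
```

```text
t: 5.67
position: [0.4843, 0.2974, 0.3447]
tool_rot: [0.0, 0.709, 0.705, 0.0]
force: [-0.3, -0.6, -1.0]
grip_width: 0.0429
grasp_force: 0.1
t: 6.0
position: [0.4843, 0.2975, 0.3447]
tool_rot: [0.0, 0.709, 0.705, 0.0]
force: [0.3, 0.4, 0.5]
grip_width: 0.0426
grasp_force: 15.0
```

```bash
python3 -m jog '[{"dx":0,"dy":0,"dz":-3,"rx":0,"ry":0,"rz":0,"fingers":0.3},{"dx":0,"dy":0,"dz":-6,"rx":0,"ry":0,"rz":0,"fingers":0.3},{"dx":0,"dy":0,"dz":-6,"rx":0,"ry":0,"rz":0,"fingers":0.3},{"dx":0,"dy":0,"dz":-6,"rx":0,"ry":0,"rz":0,"fingers":0.3},{"dx":0,"dy":0,"dz":-6,"rx":0,"ry":0,"rz":0,"fingers":0.3},{"dx":0,"dy":0,"dz":-6,"rx":0,"ry":0,"rz":0,"fingers":0.3},{"dx":0,"dy":0,"dz":-6,"rx":0,"ry":0,"rz":0,"fingers":0.3},{"dx":0,"dy":0,"dz":-6,"rx":0,"ry":0,"rz":0,"fingers":0.3}]' 15;  python3 -m jog '[{"dx":0,"dy":0,"dz":-10,"rx":0,"ry":0,"rz":0,"fingers":0.3},{"dx":0,"dy":0,"dz":-10,"rx":0,"ry":0,"rz":0,"fingers":0.3},{"dx":0,"dy":0,"dz":-10,"rx":0,"ry":0,"rz":0,"fingers":0.3},{"dx":0,"dy":0,"dz":0,"rx":0,"ry":0,"rz":0,"fingers":0.3},{"dx":0,"dy":0,"dz":0,"rx":0,"ry":0,"rz":0,"fingers":0.3}]' 15
python3 - <<'E'
from bench import arm,grab_frame
import cv2,numpy as np
s=arm.read_state();print(s['position'],s['tool_rot'])
f=grab_frame("scene");a=f["color"];np.savez("s1.npz",**f)
cv2.imwrite("pics/lift.png",cv2.resize(a[70:290,170:360],None,fx=2.7,fy=2.7)[...,::-1])
E
```

```text
t: 6.67
position: [0.4843, 0.2974, 0.3905]
tool_rot: [0.0, 0.709, 0.705, 0.0]
force: [0.6, 1.1, 0.1]
grip_width: 0.0424
grasp_force: 15.0
t: 7.08
position: [0.4845, 0.2976, 0.4206]
tool_rot: [0.0, 0.709, 0.705, 0.001]
force: [-0.4, 0.3, -1.1]
grip_width: 0.0432
grasp_force: 15.0
[0.48445476 0.29762877 0.4205968 ] [3.27967469e-04 7.08930924e-01 7.05277460e-01 7.35704211e-04]
```

View pics/lift.png

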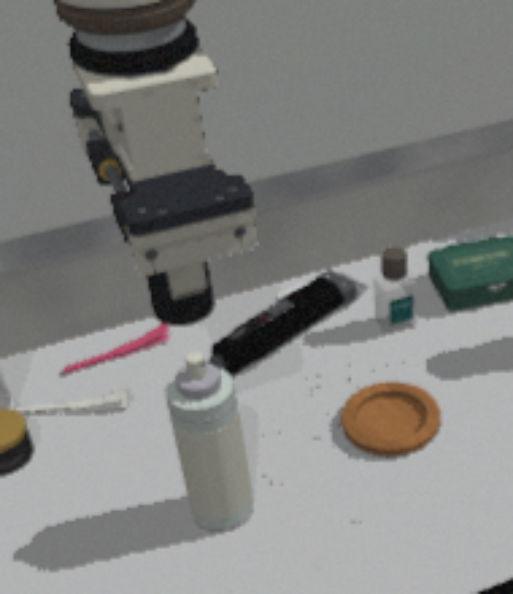

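The crop shows the cap held in the fingers at (182,300). The tall can stands below with its collar and button bare at (195,370). Dish at (390,418). Now I'll move to it: −172 mm in y, +36 mm in x.

```bash
python3 -m jog '[{"dx":-10,"dy":2,"dz":0,"rx":0,"ry":0,"rz":0,"fingers":0.3},{"dx":-20,"dy":4,"dz":0,"rx":0,"ry":0,"rz":0,"fingers":0.3},{"dx":-24,"dy":5,"dz":0,"rx":0,"ry":0,"rz":0,"fingers":0.3},{"dx":-24,"dy":5,"dz":0,"rx":0,"ry":0,"rz":0,"fingers":0.3},{"dx":-24,"dy":5,"dz":0,"rx":0,"ry":0,"rz":0,"fingers":0.3},{"dx":-24,"dy":5,"dz":0,"rx":0,"ry":0,"rz":0,"fingers":0.3},{"dx":-22,"dy":5,"dz":0,"rx":0,"ry":0,"rz":0,"fingers":0.3},{"dx":-14,"dy":3,"dz":0,"rx":0,"ry":0,"rz":0,"fingers":0.3}]' 15;  python3 -m jog '[{"dx":-10,"dy":2,"dz":0,"rx":0,"ry":0,"rz":0,"fingers":0.3},{"dx":0,"dy":0,"dz":0,"rx":0,"ry":0,"rz":0,"fingers":0.3},{"dx":0,"dy":0,"dz":0,"rx":0,"ry":0,"rz":0,"fingers":0.3},{"dx":0,"dy":0,"dz":0,"rx":0,"ry":0,"rz":0,"fingers":0.3},{"dx":0,"dy":0,"dz":0,"rx":0,"ry":0,"rz":0,"fingers":0.3}]' 15
```

```text
t: 7.8
position: [0.518, 0.1314, 0.4187]
tool_rot: [0.0, 0.71, 0.704, -0.001]
force: [-0.2, -0.3, 0.2]
grip_width: 0.0425
grasp_force: 15.0
t: 8.22
position: [0.519, 0.1267, 0.4199]
tool_rot: [-0.0, 0.708, 0.706, 0.0]
force: [-0.6, 0.3, 0.6]
grip_width: 0.0432
grasp_force: 15.0
```

```bash
python3 -m jog '[{"dx":-1,"dy":1.5,"dz":12,"rx":0,"ry":0,"rz":0,"fingers":0.3},{"dx":0,"dy":0,"dz":24,"rx":0,"ry":0,"rz":0,"fingers":0.3},{"dx":0,"dy":0,"dz":26,"rx":0,"ry":0,"rz":0,"fingers":0.3},{"dx":0,"dy":0,"dz":26,"rx":0,"ry":0,"rz":0,"fingers":0.3},{"dx":0,"dy":0,"dz":26,"rx":0,"ry":0,"rz":0,"fingers":0.3},{"dx":0,"dy":0,"dz":26,"rx":0,"ry":0,"rz":0,"fingers":0.3},{"dx":0,"dy":0,"dz":20,"rx":0,"ry":0,"rz":0,"fingers":0.3},{"dx":0,"dy":0,"dz":12,"rx":0,"ry":0,"rz":0,"fingers":0.3}]' 15;  python3 -m jog '[{"dx":0,"dy":0,"dz":8,"rx":0,"ry":0,"rz":0,"fingers":0.3},{"dx":0,"dy":0,"dz":0,"rx":0,"ry":0,"rz":0,"fingers":0.3},{"dx":0,"dy":0,"dz":0,"rx":0,"ry":0,"rz":0,"fingers":0.3},{"dx":0,"dy":0,"dz":0,"rx":0,"ry":0,"rz":0,"fingers":0.3},{"dx":0,"dy":0,"dz":0,"rx":0,"ry":0,"rz":0,"fingers":0.3}]' 15
python3 - <<'E'
from bench import grab_frame
import cv2
a=grab_frame("scene")["color"]
cv2.imwrite("pics/over.png",cv2.resize(a[130:270,240:410],None,fx=3.5,fy=3.5)[...,::-1])
E
```

```text
t: 8.88
position: [0.5196, 0.1246, 0.2446]
tool_rot: [-0.001, 0.708, 0.706, -0.001]
force: [0.1, 0.1, -0.1]
grip_width: 0.0426
grasp_force: 15.0
t: 9.3
position: [0.5216, 0.1245, 0.2409]
tool_rot: [0.001, 0.709, 0.705, 0.001]
force: [0.2, -0.1, -1.2]
grip_width: 0.0429
grasp_force: 15.0
```

View pics/over.png

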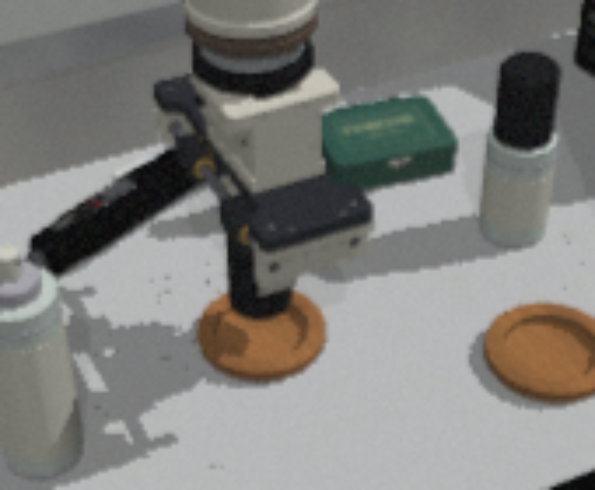

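The cap hangs centred over the well at (262,330) in the crop, about 32 mm up, with the cans clear. I'll lower gently.

```bash
python3 -m jog '[{"dx":0.5,"dy":-1,"dz":6,"rx":0,"ry":0,"rz":0,"fingers":0.3},{"dx":0,"dy":0,"dz":7,"rx":0,"ry":0,"rz":0,"fingers":0.3},{"dx":0,"dy":0,"dz":7,"rx":0,"ry":0,"rz":0,"fingers":0.3},{"dx":0,"dy":0,"dz":5,"rx":0,"ry":0,"rz":0,"fingers":0.3},{"dx":0,"dy":0,"dz":3,"rx":0,"ry":0,"rz":0,"fingers":0.3},{"dx":0,"dy":0,"dz":0,"rx":0,"ry":0,"rz":0,"fingers":0.3},{"dx":0,"dy":0,"dz":0,"rx":0,"ry":0,"rz":0,"fingers":0.3},{"dx":0,"dy":0,"dz":0,"rx":0,"ry":0,"rz":0,"fingers":0.3}]' 15;  python3 -m jog '[{"dx":0,"dy":0,"dz":1,"rx":0,"ry":0,"rz":0,"fingers":0.3},{"dx":0,"dy":0,"dz":1,"rx":0,"ry":0,"rz":0,"fingers":0.3},{"dx":0,"dy":0,"dz":0,"rx":0,"ry":0,"rz":0,"fingers":0.3},{"dx":0,"dy":0,"dz":0,"rx":0,"ry":0,"rz":0,"fingers":0.3}]' 15
```

```text
t: 10.02
position: [0.52, 0.1249, 0.2118]
tool_rot: [-0.0, 0.709, 0.705, 0.0]
force: [0.6, -0.9, -0.4]
grip_width: 0.0427
grasp_force: 15.0
t: 10.35
position: [0.52, 0.1247, 0.2098]
tool_rot: [0.0, 0.709, 0.705, 0.0]
force: [-0.1, -0.0, -0.6]
grip_width: 0.043
grasp_force: 15.0
```

```bash
python3 -m jog '[{"dx":0,"dy":0,"dz":1,"rx":0,"ry":0,"rz":0,"fingers":0.3},{"dx":0,"dy":0,"dz":0,"rx":0,"ry":0,"rz":0,"fingers":0.3},{"dx":0,"dy":0,"dz":0,"rx":0,"ry":0,"rz":0,"fingers":0.3}]' 15;  python3 -m jog '[{"dx":0,"dy":0,"dz":1,"rx":0,"ry":0,"rz":0,"fingers":0.3},{"dx":0,"dy":0,"dz":0,"rx":0,"ry":0,"rz":0,"fingers":0.3},{"dx":0,"dy":0,"dz":0,"rx":0,"ry":0,"rz":0,"fingers":0.3}]' 15
```

```text
t: 10.6
position: [0.52, 0.1247, 0.2087]
tool_rot: [0.0, 0.709, 0.705, -0.0]
force: [-0.3, -0.3, -0.6]
grip_width: 0.0426
grasp_force: 15.0
t: 10.85
position: [0.52, 0.1249, 0.2087]
tool_rot: [0.0, 0.709, 0.705, -0.0]
force: [-3.2, -0.9, 9.9]
grip_width: 0.0423
grasp_force: 15.0
```

Contact with the floor: +9.9 N, and z has stopped at 0.2087, as computed. I'll open the fingers and rise.

```bash
python3 -m jog '[{"dx":0,"dy":0,"dz":-0.7,"rx":0,"ry":0,"rz":0,"fingers":0.3},{"dx":0,"dy":0,"dz":0,"rx":0,"ry":0,"rz":0,"fingers":0.5},{"dx":0,"dy":0,"dz":0,"rx":0,"ry":0,"rz":0,"fingers":0.6},{"dx":0,"dy":0,"dz":0,"rx":0,"ry":0,"rz":0,"fingers":0.8},{"dx":0,"dy":0,"dz":0,"rx":0,"ry":0,"rz":0,"fingers":1},{"dx":0,"dy":0,"dz":0,"rx":0,"ry":0,"rz":0,"fingers":1},{"dx":0,"dy":0,"dz":0,"rx":0,"ry":0,"rz":0,"fingers":1},{"dx":0,"dy":0,"dz":0,"rx":0,"ry":0,"rz":0,"fingers":1}]' 15;  python3 -m jog '[{"dx":0,"dy":0,"dz":-10,"rx":0,"ry":0,"rz":0,"fingers":1},{"dx":0,"dy":0,"dz":-15,"rx":0,"ry":0,"rz":0,"fingers":1},{"dx":0,"dy":0,"dz":-25,"rx":0,"ry":0,"rz":0,"fingers":1},{"dx":0,"dy":0,"dz":-30,"rx":0,"ry":0,"rz":0,"fingers":1},{"dx":0,"dy":0,"dz":-30,"rx":0,"ry":0,"rz":0,"fingers":1},{"dx":0,"dy":0,"dz":-20,"rx":0,"ry":0,"rz":0,"fingers":1},{"dx":0,"dy":0,"dz":0,"rx":0,"ry":0,"rz":0,"fingers":1},{"dx":0,"dy":0,"dz":0,"rx":0,"ry":0,"rz":0,"fingers":1}]'
python3 - <<'E'
from bench import grab_frame
from h import *
f=grab_frame("scene");a=f["color"];X=cloud(f)
w=X[150:235,285:345].reshape(-1,3);w=w[(w[:,2]>.058)&(w[:,2]<.075)&(abs(w[:,0]-.52)<.04)&(abs(w[:,1]-.125)<.04)];print(np.median(w,0),circ(w))
cv2.imwrite("pics/end.png",cv2.resize(a[110:290,210:430],None,fx=2.7,fy=2.7)[...,::-1])
E
```

```text
t: 11.52
position: [0.52, 0.1247, 0.2084]
tool_rot: [-0.0, 0.709, 0.705, -0.0]
force: [-0.1, -0.5, 0.3]
grip_width: 0.0815
grasp_force: 0.0
t: 12.18
position: [0.5204, 0.125, 0.3408]
tool_rot: [0.001, 0.709, 0.705, 0.001]
force: [-0.5, -0.5, -0.6]
grip_width: 0.0919
grasp_force: 0.0
[0.51444475 0.12774317 0.06283036] [0.5178 0.127  0.022 ]
```

View pics/end.png

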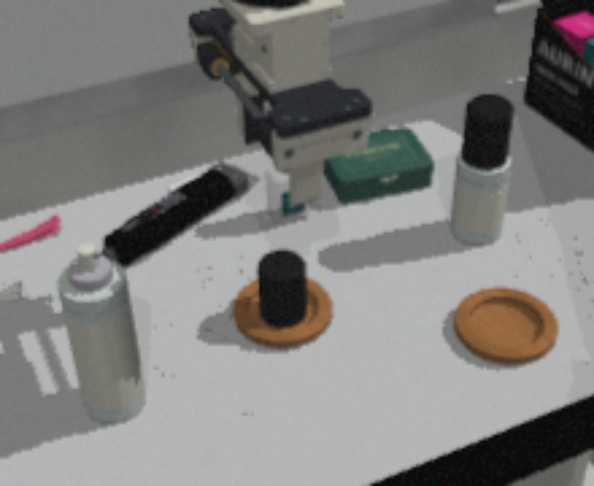

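The cap stands upright in the well at (283,290), centre (0.518, 0.127) and top at 0.063–0.064 m. Both cans are standing, the shorter one's cap is on, and the gripper is clear. I'm handing in.

```bash
python3 -c "
from bench import order;print(order.job_done())"
```

```text
the job is handed in; nothing more can be done
None
```

I lifted the taller can's cap off and set it upright in the well of the farther dish, left both cans standing with the shorter one's cap still on, and handed the job in at about 12 s; no verdict was returned.

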